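# Close the extractor's filter box evenly

### The arm

A 6-joint arm with a two-finger parallel gripper is mounted at the origin on the work surface. World frame = base frame: x ahead of the robot, y to its left, z up, the work surface at z = 0. Lengths are in mm, angles in rad, forces in N, time in s.
With the tool pointing down it reaches from about 275 to 825 mm from the base axis. Payload 4.9 kg.
Tool frame: the origin (TCP) lies at the very end of the fingers, on their centre line; the grasp point (between the pads) lies 19 mm behind it; z points along the fingers, y is the direction in which the jaws open and shut (so a half turn about z gives the same grasp; the last joint's range is limited). The gripper opens to 85 mm and grips with 20 to 120 N. Pads are 22 mm wide; open, the fingers measure 114 mm over their backs; the gripper's body (76 mm by 85 mm) begins 54 mm behind the grasp point. The pads swing forward as they close: fully open they stand 13 mm farther back than shut.
Start: joints at [1.21, 0.326, -0.193, 1.052, 0, 1.437], TCP at [123.666, 535.934, 199.281] pointing down, gripper open.
Joint ranges: [-2.65, 2.65], [-0.97, 1.79], [-1.3, 1.35], [-1.93, 2.1], [-1.47, 1.37], [-3.14, 3.14]. Speed limits (rad/s): [2.57, 2.57, 3.14, 3.14, 3.14, 3.14].

### API

Orientations are given as [roll, pitch, yaw] about the fixed x, y, z axes, in that order (R = Rz(yaw) Ry(pitch) Rx(roll)).
In Python, from bench import bot, solve_ik, imaging gives the robot as it stands. Calls block until the motion is done:
- bot.move_ptp(position, orientation): joint-space move of the TCP to a pose.
- bot.movel(position, rot=None, max_speed=150, threshold=None): straight line of the TCP; rot=None keeps the orientation; max_speed is the mean speed in mm/s. With threshold (N) it stops when the force on the tool has changed by that much, and returns True; else False.
- bot.move_j(angles): joint-space move.
- bot.grip(opening, effort=None): opening from 0.0 (shut) to 1.0 (fully open); effort is the grip in N (None keeps the last); returns when the fingers have stopped.
- bot.dwell(seconds).
- solve_ik(position, orientation): joint angles nearest the present ones, or None.
- bot.get_state(): the state.
- imaging.capture(name): name is "side" or "top"; returns the picture (480x640x3 uint8, blue, green, red); there is no depth.
- imaging.camera_model(name): a dict with "K" (3x3 intrinsics, pixels), "k1" (the pictures are not rectified: a ray, as slopes to the right and down, at radius r is drawn at 1 + k1 r^2 times it, then the intrinsics apply), "position" and "rotation" of the camera in the world. Camera axes: x right, y up, looking along -z (the intrinsics and any distortion apply to the point x, -y, -z); pixel columns grow to the right and rows downward; lengths in mm; the calibration is good to about 2 mm. A picture is of the moment at which its call begins. camera_model takes no time and is no camera call.
A pose or a line that the arm cannot do raises bot.IKError and nothing moves.
- bot.sign_off(): hands the job in, once; it reports no verdict.
The state is a dict: "t": time; "qpos": joint angles; "joint_velocities": joint speeds; "effort": joint torques, N m; "tcp_pos": TCP position; "orientation": TCP orientation; "contact_force": force on the tool from outside, world axes, zero at the start; "wrist_torque": the same for the moment, N m; "opening": opening from 0.0 (shut) to 1.0 (fully open).
Only numpy, scipy, OpenCV 4.12 (cv2) and the standard library are available. Lean on these libraries where they do the work, as an engineer would, in place of code of your own. Each camera call takes 0.05 s, during which the arm holds its last target. There are 200 camera calls.

### The job

Draw the filter box's cover out from under the bench riser by its lug, set it down clear of the riser, then carry it level by its bar handle and lay it gently on the gasketed port, tongue away from the fan hump. Tighten the four wing screws evenly: in cross order (diagonally opposite one next) turn each clockwise about half-way, then in cross order again fully home. Leave the other things on the table where they are.

Things in the scene. Friction and masses are not known exactly. Their poses are not given: they have to be found in the camera images.
- cover: loose aluminium cover: plate 140 (x) x 110 (y) x 8 mm, an 18 x 18 mm notch out of each corner, 0.35 kg. Origin: centre of its underside. On top a black bar handle amid; at the +x end a tongue 18 mm wide, to x = 102 mm, with an upright lug. Starts flat on the table under the riser's shelf, only tongue, lug and 22 mm of plate out in front: the bar is out of reach until it is drawn out
- bar (a point): centre of the cover's bar handle: at (0, 0, 35 mm) in the cover's frame; bar 64 mm long along the cover's x, 11 mm thick along y, from 27 to 43 mm above the cover's underside, free underneath between its two end posts; cover's axes
- lug (a point): point on the cover's lug at (88, 0, 27 mm) in the cover's frame; lug 24 mm long along the cover's x, 10 mm thick along y, from 8 to 42 mm above the underside; cover's axes
- riser: fixed plywood riser: shelf 170 mm deep, 220 wide, underside 56 and top 66 mm above the table, on side walls (196 mm apart inside) and a back wall, open in front. Origin on the table, 30 mm in front of the middle of the shelf's front edge; +x points into the riser, so the cover is drawn out along -x
- filter_box: fixed grey box. Origin on the table under the port's centre; x -160 to +98 mm, y +-84, top at 80; fan hump 36 mm taller at x -160 to -120. Port 92 x 40 mm, framed by a springy rubber gasket 120 x 70. Bosses (radius 12, to z 88 mm) under the four screws at (+-69, +-54) fit the cover's notches with 5 mm play. Cover's x lies along box x, tongue to +x, away from the hump
- seat (a point): centre of the top of the uncompressed gasket, 85 mm above the table; axes of the filter box. The cover's origin belongs here; lying loose it rests about 1 mm lower, tightened about 3 mm lower
- screw_a (a joint): turn of wing screw a, rad, growing clockwise from above (tightening); starts slack at 0 to 0.2, half-way 0.75, fully home at its stop, 1.5. Friction 0.05 N m; stays where left; sinks 3 mm per rad, its dog touching the cover from about 0.75. Diagonal to it stands screw c
- wing_a (a point): centre of the wings of screw a, on its axis at (69, 54) mm in the box's frame, 126 mm above the table slack, 121 home. Wings: steel bar 44 mm long (x), 10 thick (y), from 14 mm below this point to 12 above. x points to the tip of the dog below (12 wide, reaching 33 mm from the axis, its top 23 mm below this point); z up. When home the dog points diagonally inward
- screw_b (a joint): turn of wing screw b, rad, growing clockwise from above (tightening); starts slack at 0 to 0.2, half-way 0.75, fully home at its stop, 1.5. Friction 0.05 N m; stays where left; sinks 3 mm per rad, its dog touching the cover from about 0.75. Diagonal to it stands screw d
- wing_b (a point): centre of the wings of screw b, on its axis at (-69, 54) mm in the box's frame, 126 mm above the table slack, 121 home. Wings: steel bar 44 mm long (x), 10 thick (y), from 14 mm below this point to 12 above. x points to the tip of the dog below (12 wide, reaching 33 mm from the axis, its top 23 mm below this point); z up. When home the dog points diagonally inward
- screw_c (a joint): turn of wing screw c, rad, growing clockwise from above (tightening); starts slack at 0 to 0.2, half-way 0.75, fully home at its stop, 1.5. Friction 0.05 N m; stays where left; sinks 3 mm per rad, its dog touching the cover from about 0.75. Diagonal to it stands screw a
- wing_c (a point): centre of the wings of screw c, on its axis at (-69, -54) mm in the box's frame, 126 mm above the table slack, 121 home. Wings: steel bar 44 mm long (x), 10 thick (y), from 14 mm below this point to 12 above. x points to the tip of the dog below (12 wide, reaching 33 mm from the axis, its top 23 mm below this point); z up. When home the dog points diagonally inward
- screw_d (a joint): turn of wing screw d, rad, growing clockwise from above (tightening); starts slack at 0 to 0.2, half-way 0.75, fully home at its stop, 1.5. Friction 0.05 N m; stays where left; sinks 3 mm per rad, its dog touching the cover from about 0.75. Diagonal to it stands screw b
- wing_d (a point): centre of the wings of screw d, on its axis at (69, -54) mm in the box's frame, 126 mm above the table slack, 121 home. Wings: steel bar 44 mm long (x), 10 thick (y), from 14 mm below this point to 12 above. x points to the tip of the dog below (12 wide, reaching 33 mm from the axis, its top 23 mm below this point); z up. When home the dog points diagonally inward
- dye_bottle: bystander, not to be disturbed: white plastic bottle, 56 mm across, 170 mm tall, on the table toward the back, between the two places. Origin at the centre of its underside
- cream_jar: bystander, not to be disturbed: amber jar, 60 mm across, 55 mm tall, standing on the riser's shelf. Origin at the centre of its underside
- wax_tin: bystander, not to be disturbed: flat round steel tin, 68 mm across, 24 mm tall, on the riser's shelf. Origin at the centre of its underside
- thread_spool: bystander, not to be disturbed: wooden spool, 40 mm across, 50 mm tall, on the table close to the filter box on the robot's side. Origin at the centre of its underside
- dye_brush: bystander, not to be disturbed: brush about 170 mm long lying on the table near the middle (x axis along it)
- edge_block: bystander, not to be disturbed: dark wooden block 75 x 40 x 30 mm on the table close beyond the filter box. Origin at the centre of its underside
- rinse_cup: bystander, not to be disturbed: white cup, 68 mm across, 80 mm tall, at the left of the table. Origin at the centre of its underside
- tack_hammer: bystander, not to be disturbed: hammer about 220 mm long lying at the right of the table (x axis along it)
Things that resemble listed ones, but are neither listed nor needed, are in the scene too. Leave any green or purple look-alike of the cover alone.

How it is judged:
By the outcome, as a careful person would: the job done as asked, in the order asked, and still so for the second after the job is handed in, with the robot touching nothing.
It also fails if it takes over 72 s, if anything falls off the work surface, if the arm or the gripper's body presses on something with over 40 N, if the wrist force passes 120 N, or if a joint passes its speed limit or range.

## Working session

There is one attempt and no reset: what is moved stays moved. The work goes in short steps, each a Python script; the robot and the scene stay as the last script left them, time stands still between calls to the robot, and variables do not carry over. Pictures are saved under pics/ and viewed, about 8 in all and at most 12, crops included, and the job is handed in when it is done.

```bash
ls; mkdir -p pics; cat > h.py <<'E'
import numpy as np, cv2
from bench import bot, solve_ik, imaging
def cast(cam,uv,z):
    m=imaging.camera_model(cam);K=np.array(m["K"],float);R=np.array(m["rotation"],float);p=np.array(m["position"],float)
    uv=np.atleast_2d(np.array(uv,float))
    d=np.linalg.solve(K,np.c_[uv,np.ones(len(uv))].T).T[:,:2]
    s=d.copy()
    for _ in range(30): s=d/(1+m["k1"]*(s**2).sum(1,keepdims=True))
    r=np.c_[s[:,0],-s[:,1],-np.ones(len(s))]@R.T
    return p+r*((z-p[2])/r[:,2:3])
def proj(cam,P):
    m=imaging.camera_model(cam);K=np.array(m["K"],float);R=np.array(m["rotation"],float);p=np.array(m["position"],float)
    c=(np.atleast_2d(P)-p)@R; s=np.c_[c[:,0]/-c[:,2],-c[:,1]/-c[:,2]]
    s=s*(1+m["k1"]*(s**2).sum(1,keepdims=True))
    return (np.c_[s,np.ones(len(s))]@K.T)[:,:2]
E
python3 - <<'E'
from h import *
for c in("top","side"):
    im=imaging.capture(c);cv2.imwrite(f"pics/{c}0.png",im)
    m=imaging.camera_model(c);print(c,m)
print(bot.get_state())
E
```

```text
pics
top {'K': array([[436.08238761,   0.        , 318.13642551],
       [  0.        , 436.08238761, 236.81278159],
       [  0.        ,   0.        ,   1.        ]]), 'k1': 0.024951443630485116, 'position': array([ 399.04538396,   99.62347514, 1209.75416116]), 'rotation': array([ 0.10621715, -0.01329343, -1.56658614])}
side {'K': array([[568.0407108 ,   0.        , 320.26051347],
       [  0.        , 568.0407108 , 242.80557794],
       [  0.        ,   0.        ,   1.        ]]), 'k1': 0.03132527611909498, 'position': array([ 407.65371541, 1269.7911303 , 1213.3679364 ]), 'rotation': array([ 0.81853198, -0.012647  , -3.03829254])}
{'t': 0.1, 'qpos': array([ 1.20978552e+00,  3.26942243e-01, -1.93454002e-01,  1.05202156e+00,
        1.88282423e-05,  1.43658295e+00]), 'joint_velocities': array([ 0.00100875, -0.00157604,  0.00269696,  0.00209762,  0.00111926,
        0.00056157]), 'effort': array([ 1.80588038e-03, -4.44237614e+01,  2.63038123e+01,  7.93288025e-03,
       -7.14838075e-05,  1.16540573e-05]), 'tcp_pos': array([123.4589308 , 535.38046072, 198.55206648]), 'orientation': array([-3.13998828e+00, -2.35630253e-04,  2.91479502e+00]), 'contact_force': array([-0.15154745, -0.41491162,  0.50783695]), 'wrist_torque': array([ 0.02242049, -0.01289809,  0.02692542]), 'opening': 0.998269851967877}
```

```bash
sed -i 's/R=np.array(m\["rotation"\],float)/R=Rot.from_euler("xyz",m["rotation"]).as_matrix()/; 1a from scipy.spatial.transform import Rotation as Rot' h.py; python3 -c "
from h import *
print(proj('top',[[123,535,199],[500,0,0],[700,0,0]]),proj('side',[[123,535,199]]),cast('top',[[320,240]],0))"
```

```text
[[114.03077171 408.83058078]
 [348.27876583 247.01506968]
 [348.07224758 176.63969401]] [[483.59611505 367.67077425]] [[519.19811172  78.8501493    0.        ]]
```

View pics/top0.png

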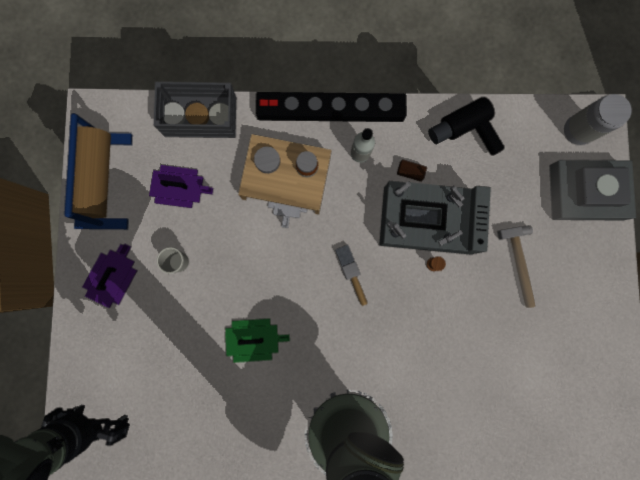

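View pics/side0.png

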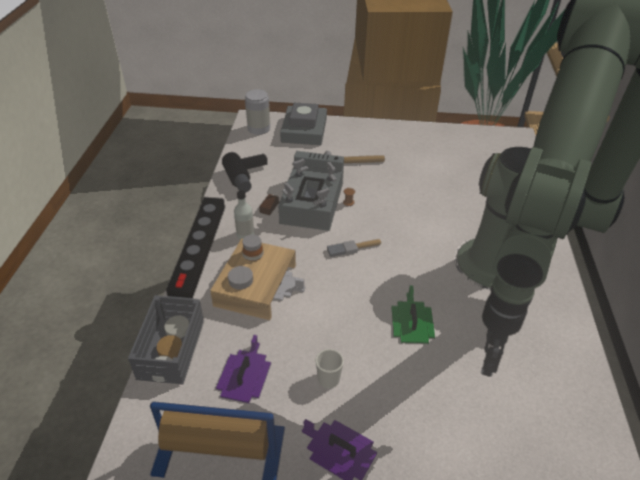

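```bash
python3 - <<'E'
from h import *
im=cv2.imread("pics/top0.png")
a=cv2.resize(im[125:235,230:340],(400,400),interpolation=3)
b=cv2.resize(im[165:275,370:500],None,fx=4,fy=4,interpolation=3)
s=cv2.imread("pics/side0.png")
c=cv2.resize(s[230:330,205:305],(400,400)[::1]); 
out=np.zeros((600,800,3),np.uint8)
out[:300,:300]=cv2.resize(im[125:235,230:340],(300,300),interpolation=3)
out[300:,:300]=cv2.resize(s[230:330,205:305],(300,300),interpolation=3)
bb=cv2.resize(im[170:265,370:500],(500,365),interpolation=3);out[:365,300:]=bb
out[365:,300:620]=cv2.resize(s[145:235,265:387],(320,235),interpolation=3)
cv2.imwrite("pics/crop1.png",np.clip(out*1.3,0,255))
E
```

```text
[ WARN:0@0.784] global loadsave.cpp:1063 imwrite_ Unsupported depth image for selected encoder is fallbacked to CV_8U.
```

View pics/crop1.png

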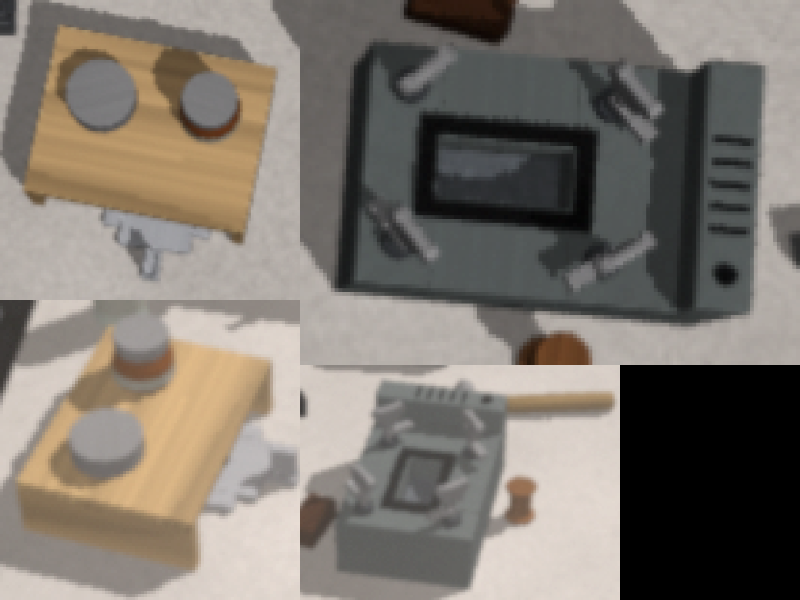

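```bash
python3 - <<'E'
from h import *
im=cv2.imread("pics/top0.png");hsv=cv2.cvtColor(im,cv2.COLOR_BGR2HSV)
def big(m):
    cs,_=cv2.findContours(m.astype(np.uint8),cv2.RETR_EXTERNAL,cv2.CHAIN_APPROX_NONE);return max(cs,key=cv2.contourArea)
def roi(m,x0,y0,x1,y1):
    o=np.zeros(m.shape,np.uint8);o[y0:y1,x0:x1]=m[y0:y1,x0:x1];return o
w=roi((hsv[...,0]>8)&(hsv[...,0]<25)&(hsv[...,1]>70)&(hsv[...,2]>90),232,128,335,218)
c=big(w)[:,0,:]
P=cast("top",c,66.)[:,:2].astype(np.float32)
r=cv2.minAreaRect(P);print("shelf",r);print(cv2.boxPoints(r))
g=roi(im.max(2)<35,395,190,455,240)
c=big(g)[:,0,:];P=cast("top",c,85.)[:,:2].astype(np.float32)
r=cv2.minAreaRect(P);print("gasket",r,cv2.boxPoints(r))
# cover ROI values
np.set_printoptions(linewidth=250)
print("cols",list(range(264,312,2)))
for y in range(202,230): print(y,im[y,264:312,2], )
E
```

```text
shelf ((695.3260498046875, 175.18045043945312), (220.30563354492188, 170.56927490234375), 79.15544128417969)
[[590.8398    83.040726]
 [758.36285   50.94893 ]
 [799.8123   267.3202  ]
 [632.28925  299.412   ]]
gasket ((578.683349609375, -188.56088256835938), (121.18441772460938, 72.96243286132812), 84.51409912109375) [[ 536.57654 -245.38792]
 [ 609.20483 -252.3632 ]
 [ 620.79016 -131.73384]
 [ 548.16187 -124.75856]]
cols [264, 266, 268, 270, 272, 274, 276, 278, 280, 282, 284, 286, 288, 290, 292, 294, 296, 298, 300, 302, 304, 306, 308, 310]
202 [144 143 139 117  96 111 110 110 113 111 107  99  93 100 100 109 113 108 109 110 110 111 110 111 110 109 110 110 108 108 109 110 112 115 116 118 119 120 122 123 124 125 126 126 127 128 128 128]
203 [143 142 129 100  96 115 118 122 122 121 120 114 109 112 109 109 103  93  97 100 108 113 108 108 108 110 110 110 109 110 110 110 110 111 111 111 112 113 115 116 117 119 120 122 123 124 125 126]
204 [141 139 122  91  98 116 121 123 123 125 128 126 120 121 119 116 113 109 110 108 108 103  94  97  99 107 112 108 107 109 109 109 110 109 110 109 109 109 1
[... 4289 characters left out ...]
9  97 110 123 135 135 135 134 133 132 135 138 138 138 137 136 135 139 139 138 137 135 136 135 137 138 138]
227 [144 144 145 146 145 142 141 144 144 141 141 143 141 140 139 139 139 132 119 112 109 102 105 111 120 138 137 134 133 134 135 138 139 138 137 138 138 138 139 139 138 138 139 138 137 137 136 137]
228 [146 146 147 147 146 146 143 143 143 145 143 143 142 142 143 142 143 140 134 131 130 127 125 126 130 138 138 136 136 136 137 138 139 137 136 136 136 138 137 136 137 138 138 138 139 138 138 138]
229 [147 148 148 147 146 146 143 140 141 144 144 141 143 143 144 143 142 141 141 140 140 138 135 135 135 138 140 139 138 137 138 138 138 138 136 133 132 136 136 136 137 136 137 141 139 139 139 139]
```

```bash
cat >> h.py <<'E'
RY=-0.1892; RO=np.array([582.1,196.9]); BY=1.475; BO=np.array([578.7,-188.6])
def rz(a): return np.array([[np.cos(a),-np.sin(a)],[np.sin(a),np.cos(a)]])
def o(yaw): return [np.pi,0,(yaw+np.pi)%(2*np.pi)-np.pi]
def st():
    s=bot.get_state(); print("t %.2f"%s["t"],s["tcp_pos"].round(1),s["orientation"].round(3),"F",s["contact_force"].round(1),"M",s["wrist_torque"].round(2),"op %.3f"%s["opening"],"q6 %.2f"%s["qpos"][5]); return s
E
python3 - <<'E'
from h import *
L=cast("top",[[284.2,217],[284,220],[283.5,223.5]],42)[:,:2]
print(L,(L-RO)@rz(RY))
print("riser-frame lug expected (-10,0)")
F=cast("top",[[275,214.3],[298,217.3]],8)[:,:2]; print((F-RO)@rz(RY))
for p,y in [((570,199,150),2.95),((570,199,150),-0.19),((420,230,80),2.95),((490,215,80),2.95),((578,-188,150),1.475),((578,-188,150),-1.666)]:
    print(p,y,solve_ik(p,o(y)))
for n,(sx,sy),home in [("a",(69,54),-135),("c",(-69,-54),45),("b",(-69,54),-45),("d",(69,-54),135)]:
    c=BO+rz(BY)@[sx,sy]
    for k in (0,np.pi):
        h=np.radians(home)+BY+k
        r=[solve_ik((*c,130),o(h+d)) for d in (1.5,0.75,0)]
        print(n,c.round(),k>0,[None if q is None else q.round(2)[[0,4,5]] for q in r])
E
```

```text
[[576.96504525 176.58637352]
 [568.77424076 177.02525777]
 [559.22884984 178.2549162 ]] [[ -1.22287216 -20.91687751]
 [ -9.35005419 -22.02629621]
 [-18.95637351 -22.61381355]]
riser-frame lug expected (-10,0)
[[  5.91135568   8.85471047]
 [ 10.07149658 -55.53782424]]
(570, 199, 150) 2.95 [ 0.21368221  0.45954973 -0.12059034  0.99065627  0.          0.40527486]
(570, 199, 150) -0.19 [ 0.21368221  0.45954973 -0.12059034  0.99065627  0.         -2.73791044]
(420, 230, 80) 2.95 [ 0.34670101  0.31935739 -0.54388658  0.70755235  0.          0.53829367]
(490, 215, 80) 2.95 [ 0.27549703  0.41054261 -0.40018287  0.76007084  0.          0.46708968]
(578, -188, 150) 1.475 [-0.43585579  0.46688975 -0.10871394  0.99519264  0.          1.23073686]
(578, -188, 150) -1.666 [-0.43585579  0.46688975 -0.10871394  0.99519264  0.         -1.91144845]
a [ 532. -115.] False [array([-0.35,  0.  ,  2.17]), array([-0.35,  0.  ,  2.92]), array([-0.35,  0.  , -2.61])]
a [ 532. -115.] True [array([-0.35,  0.  , -0.97]), array([-0.35,  0.  , -0.22]), array([-0.35,  0.  ,  0.53])]
c [ 626. -262.] False [array([-0.51,  0.  , -1.12]), array([-0.51,  0.  , -0.37]), array([-0.51,  0.  ,  0.38])]
c [ 626. -262.] True [array([-0.51,  0.  ,  2.02]), array([-0.51,  0.  ,  2.77]), array([-0.51,  0.  , -2.77])]
b [ 518. -252.] False [array([-0.58,  0.  ,  0.37]), array([-0.58,  0.  ,  1.12]), array([-0.58,  0.  ,  1.87])]
b [ 518. -252.] True [array([-0.58,  0.  , -2.77]), array([-0.58,  0.  , -2.02]), array([-0.58,  0.  , -1.27])]
d [ 639. -125.] False [array([-0.31,  0.  , -2.5 ]), array([-0.31,  0.  , -1.75]), array([-0.31,  0.  , -1.  ])]
d [ 639. -125.] True [array([-0.31,  0.  ,  0.65]), array([-0.31,  0.  ,  1.4 ]), array([-0.31,  0.  ,  2.15])]
```

```bash
python3 - <<'E'
from h import *
L=np.array([568.5,177.2]);y=3.02
bot.move_ptp([*L,90],o(y)); bot.grip(0.55)
print(bot.movel([*L,15],o(y),150,threshold=10)); st()
bot.grip(0.0,40); st()
E
```

```text
False
t 3.31 [568.9 177.2  15.4] [3.141 0.    3.02 ] F [-0.2 -0.   1. ] M [-0.04  0.03 -0.02] op 0.551 q6 0.30
t 3.82 [568.6 177.2  15.3] [3.141 0.    3.02 ] F [-0.9  0.8  0.3] M [ 0.01 -0.01 -0.06] op -0.001 q6 0.30
```

```bash
python3 - <<'E'
from h import *
s=imaging.capture("side");t=imaging.capture("top")
p=proj("side",[[568.5,177.2,15]])[0].astype(int);print(p,proj("top",[[568.5,177.2,15]]))
a=cv2.resize(s[p[1]-60:p[1]+40,p[0]-60:p[0]+40],(400,400),interpolation=3)
p=np.array([284,215]);b=cv2.resize(t[p[1]-50:p[1]+50,p[0]-50:p[0]+50],(400,400),interpolation=3)
cv2.imwrite("pics/c2.png",np.hstack([a,b]))
E
```

```text
[298 284] [[284.56647188 221.50879227]]
```

View pics/c2.png

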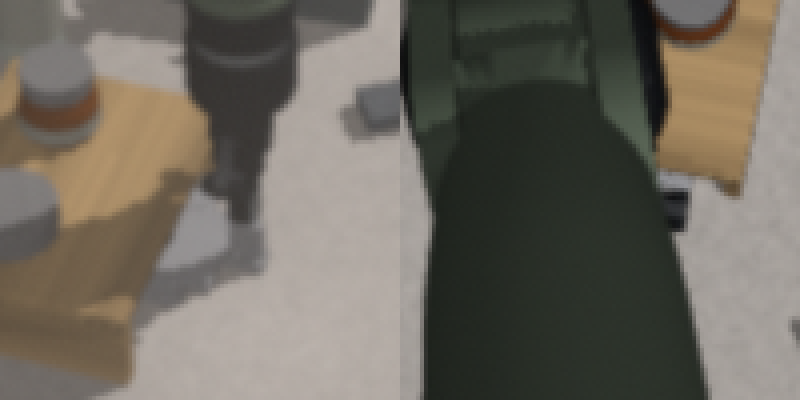

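```bash
python3 - <<'E'
from h import *
s=cv2.imread("pics/side0.png");t=cv2.imread("pics/top0.png")
c=np.array([568.5,177.2]);X=rz(3.02)
def lug(cam): 
    P=[[*(c+X@[dx,dy]),z] for z in (8,42) for dx,dy in ((-12,-5),(12,-5),(12,5),(-12,5))]; return proj(cam,P)
def tong(cam): return proj(cam,[[*(c+X@[dx,dy]),8] for dx,dy in ((-18,-37),(-18,-9),(14,-9),(14,9),(-18,9),(-18,37))])
outs=[]
for cam,im,(x0,y0,x1,y1) in (("side",s,(255,250,315,310)),("top",t,(255,185,315,245))):
    k=400/60;e=cv2.resize(im[y0:y1,x0:x1],(400,400),interpolation=2);f=e.copy()
    for p,col in ((tong(cam),(0,0,255)),(lug(cam)[:4],(0,255,0)),(lug(cam)[4:],(255,0,0))):
        cv2.polylines(f,[((p-[x0-.5,y0-.5])*k).astype(int)],col is not (0,0,255),col,1)
    outs.append(np.vstack([e,f]))
cv2.imwrite("pics/c3.png",cv2.resize(np.hstack(outs),(600,600)))
E
```

```text
<stdin>:11: SyntaxWarning: "is not" with 'tuple' literal. Did you mean "!="?
```

View pics/c3.png

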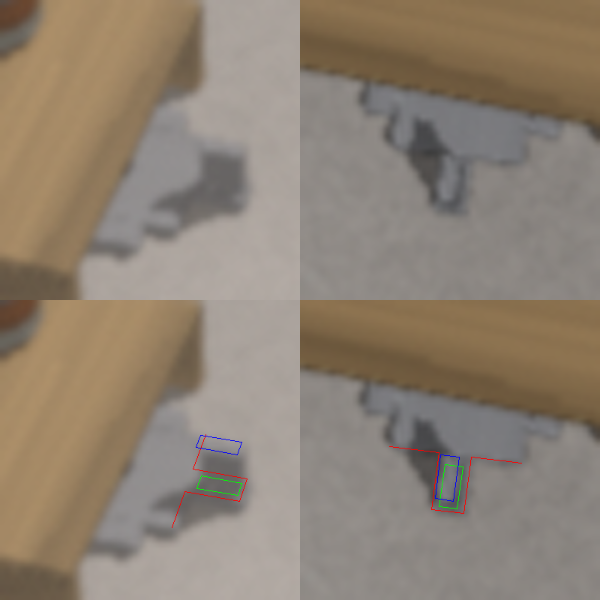

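```bash
python3 - <<'E'
from h import *
s=bot.get_state();p=s["tcp_pos"]
bot.grip(0.12,20); st()
bot.grip(0.55); 
bot.movel([p[0],p[1],90],None,250)
bot.move_ptp([520,60,150],o(3.02)); st()
t=imaging.capture("top");s=imaging.capture("side")
a=cv2.resize(s[250:310,255:315],(400,400),interpolation=2)
b=cv2.resize(t[185:245,255:315],(400,400),interpolation=2)
cv2.imwrite("pics/c4.png",np.hstack([a,b]));cv2.imwrite("pics/top4.png",t);cv2.imwrite("pics/side4.png",s)
E
```

```text
t 4.18 [568.5 177.2  14.9] [-3.142 -0.     3.02 ] F [ 0.2 -0.1  0. ] M [ 0.04 -0.07 -0.  ] op 0.119 q6 0.30
t 5.69 [519.5  59.9 149.2] [ 3.141e+00 -1.000e-03  3.019e+00] F [-0.1 -0.2 -0.7] M [ 0.05 -0.02  0.  ] op 0.549 q6 0.10
```

View pics/c4.png

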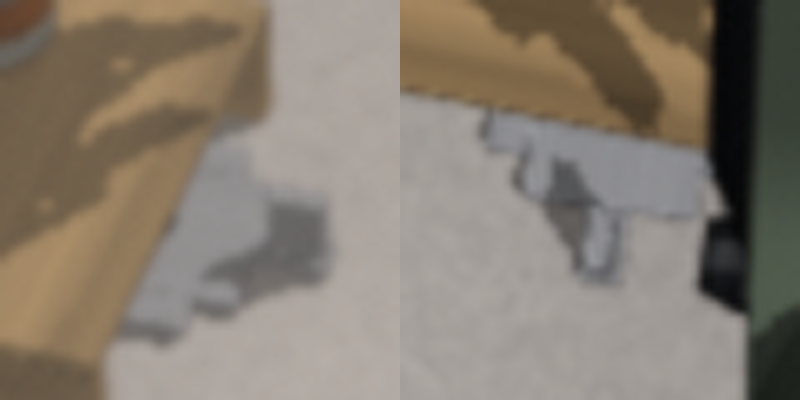

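```bash
python3 - <<'E'
from h import *
T=[]
for n,tcp,yaw,half in (("0",np.array([123.5,535.4,198.6]),2.915,42),("4",np.array([519.5,59.9,149.2]),3.019,23)):
    y=np.array([np.sin(yaw),-np.cos(yaw),0])
    P=np.array([tcp,tcp+half*y,tcp-half*y,tcp+[0,0,60]])
    for cam in ("top","side"):
        im=cv2.imread(f"pics/{cam}{n}.png");p=proj(cam,P);c=p[0].astype(int);x0=max(c[0]-60,0);y0=min(max(c[1]-45,0),390)
        e=cv2.resize(im[y0:y0+90,x0:x0+120],(400,300),interpolation=2);e=np.clip(e*1.6,0,255).astype(np.uint8)
        for q,col in zip(p,((0,0,255),(0,255,0),(255,0,0),(0,255,255))): cv2.circle(e,tuple(((q-[x0-.5,y0-.5])*3.333).astype(int)),3,col,-1)
        T.append(e)
cv2.imwrite("pics/c5.png",np.vstack([np.hstack(T[:2]),np.hstack(T[2:])]))
E
```

```text
(no output)
```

View pics/c5.png

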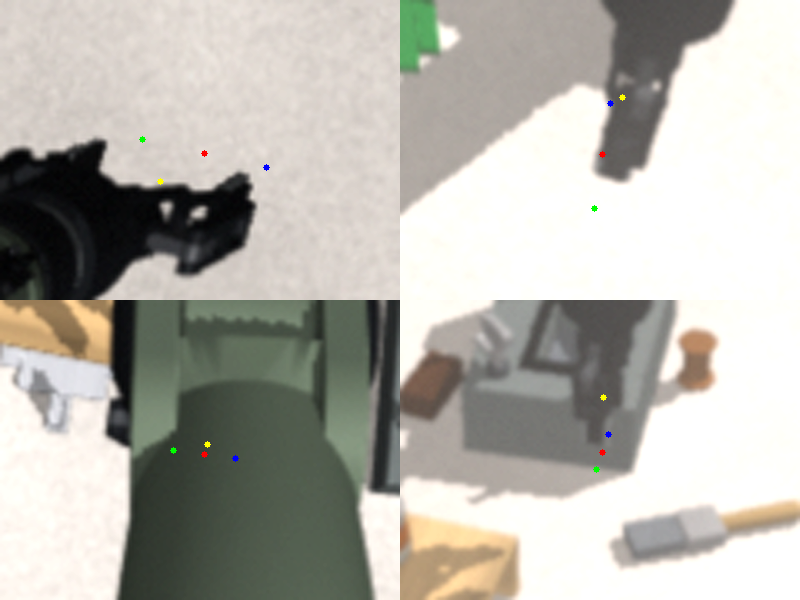

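```bash
cat >> h.py <<'E'
def tri(pt,ps):
    a=cast("top",[pt],0)[0];b=cast("side",[ps],0)[0]
    p=imaging.camera_model("top")["position"];q=imaging.camera_model("side")["position"]
    u=(a-p)/np.linalg.norm(a-p);v=(b-q)/np.linalg.norm(b-q)
    s,t=np.linalg.lstsq(np.c_[u,-v],q-p,rcond=None)[0]
    A,B=p+s*u,q+t*v; return (A+B)/2,np.linalg.norm(A-B)
E
python3 - <<'E'
from h import *
print(tri([118.5,430.5],[487.5,375.4]))
print(tri([54+245/3.333,363+180/3.333],[423+630/3.333-120,322+175/3.333]))
print(proj("top",[[399,100,0],[0,0,0],[0,0,100]]),proj("side",[[0,0,0],[0,0,100]]))
# camera-consistency: jar/lug
t=cv2.imread("pics/top0.png");s=cv2.imread("pics/side0.png")
for n,c in (("top",t),("side",s)):
    x0,y0=((40,370) if n=="top" else (440,270))
    cv2.imwrite(f"pics/g_{n}.png",c)
a=cv2.resize(t[385:460,20:140],(480,300),interpolation=2);b=cv2.resize(s[330:390,470:530],(300,300),interpolation=2)
im=np.clip(np.hstack([a,b]).astype(float)*3.5,0,255).astype(np.uint8)
cv2.imwrite("pics/c6.png",im)
E
```

```text
(array([ 89.65563782, 531.20809189, 173.76877581]), np.float64(38.62355579556486))
(array([ 94.41459904, 521.02377806, 158.07527914]), np.float64(1.4785701397083595))
[[312.16786281 283.33657994]
 [349.02121985 435.13025872]
 [352.4871565  449.48312159]] [[492.3157881  261.47059933]
 [499.88611162 237.13581045]]
```

View pics/c6.png

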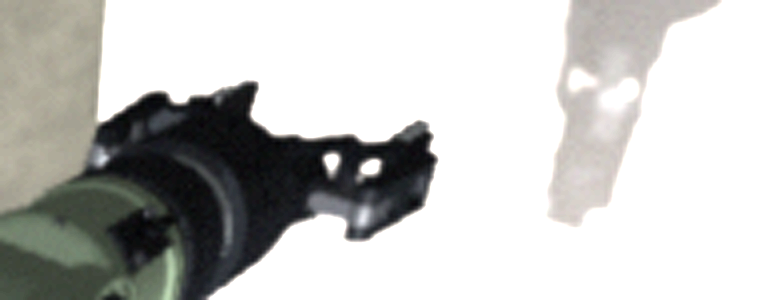

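```bash
python3 - <<'E'
from h import *
bot.grip(0.0,40)
bot.move_ptp([470,160,45],o(3.02))
st()
print(bot.movel([470,160,4],None,60,threshold=5)); st()
s=imaging.capture("side");p=proj("side",[[470,160,4],[470,160,34]]);print(p)
c=p[0].astype(int);x0,y0=c[0]-40,c[1]-50
e=cv2.resize(s[y0:y0+75,x0:x0+80],(640,600),interpolation=2)
for q in p: cv2.circle(e,tuple(((q-[x0-.5,y0-.5])*8).astype(int)),4,(0,0,255),-1)
cv2.imwrite("pics/c7.png",e)
E
```

```text
t 6.96 [471.2 159.8  45.7] [-3.141e+00  2.000e-03  3.020e+00] F [ 0.9 -0.2  0.9] M [-0.01 -0.06 -0.05] op -0.001 q6 0.30
False
t 7.79 [470.1 160.1   4. ] [ 3.142 -0.     3.02 ] F [-0.  -0.2 -0.1] M [ 0.03 -0.02  0.02] op -0.000 q6 0.30
[[333.14221875 286.09543934]
 [333.43811259 278.9461512 ]]
```

View pics/c7.png

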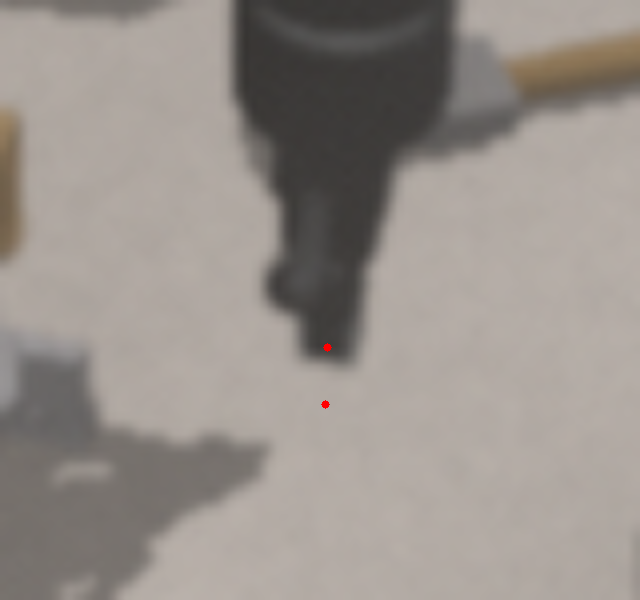

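```bash
python3 - <<'E'
from h import *
print(bot.movel([470,160,-28],None,50,threshold=5)); st()
E
```

```text
False
t 8.63 [470. 160. -28.] [ 3.142 -0.     3.02 ] F [-0.   0.1  0.7] M [ 0.01  0.01 -0.01] op 0.002 q6 0.30
```

```bash
python3 - <<'E'
from h import *
print(bot.movel([470,160,-60],None,40,threshold=4)); st()
s=imaging.capture("side");cv2.imwrite("pics/side8.png",s)
E
```

```text
True
t 8.97 [470.7 160.2 -32. ] [3.141e+00 1.000e-03 3.020e+00] F [-1.3 -0.7  7.8] M [-0.12  0.29  0.02] op -0.003 q6 0.30
```

```bash
cat >> h.py <<'E'
DZ=31.5
def R(xy,z): return [float(xy[0]),float(xy[1]),float(z)-DZ]
E
python3 - <<'E'
from h import *
L=np.array([568.5,178.5]);y=3.02
bot.movel(R((470,160),90),None,250); 
bot.grip(0.55)
bot.movel(R(L,90),o(y),250)
print(bot.movel(R(L,16),o(y),120,threshold=8)); st()
bot.grip(0.0,50); s=st()
if s["opening"]>0.05:
    d=rz(RY)@[-165,0]
    bot.movel(R(L+d,16),o(y),110); st()
E
```

```text
False
t 11.36 [568.8 178.6 -14.9] [3.141e+00 1.000e-03 3.020e+00] F [ 0.5 -0.2  0. ] M [-0.01 -0.04 -0.04] op 0.550 q6 0.30
t 11.78 [569.3 178.3 -14.5] [-3.141e+00  2.000e-03  3.020e+00] F [-0.1 -1.4  5.7] M [-0.34  0.12  0.1 ] op 0.107 q6 0.30
t 13.43 [407.9 210.2 -14.6] [3.14e+00 3.00e-03 3.02e+00] F [ 2.5 -0.5  7.7] M [-0.16 -0.5   0.04] op 0.110 q6 0.44
```

```bash
python3 - <<'E'
from h import *
bot.grip(0.5); s=bot.get_state();p=s["tcp_pos"]; 
bot.movel([p[0],p[1],90-DZ],None,250)
bot.move_ptp(R((500,-40),150),o(3.02)); st()
t=imaging.capture("top");sd=imaging.capture("side");cv2.imwrite("pics/top9.png",t);cv2.imwrite("pics/side9.png",sd)
a=cv2.resize(t[200:310,235:345],(500,500),interpolation=2)
c=proj("side",[[494,199,20]])[0].astype(int)
b=cv2.resize(sd[c[1]-50:c[1]+50,c[0]-30:c[0]+30],(300,500),interpolation=2);print(c)
cv2.imwrite("pics/c9.png",np.hstack([a,b]))
hsv=cv2.cvtColor(t,cv2.COLOR_BGR2HSV)
m=np.zeros(t.shape[:2],np.uint8);m[225:275,262:312]=(t.max(2)<40)[225:275,262:312]
cs,_=cv2.findContours(m,cv2.RETR_EXTERNAL,cv2.CHAIN_APPROX_NONE)
for k in cs:
    if cv2.contourArea(k)>15: 
        r=cv2.minAreaRect(k);print(cv2.contourArea(k),r, cv2.minAreaRect(cast("top",k[:,0,:],43)[:,:2].astype(np.float32)))
E
```

```text
t 15.36 [498.9 -39.  117.5] [ 3.141e+00 -2.000e-03  3.021e+00] F [-0.2 -0.   0.2] M [-0.01 -0.01 -0.01] op 0.501 q6 -0.11
[323 291]
57.0 ((274.8202819824219, 247.97161865234375), (3.7950892448425293, 22.35463523864746), 8.972626686096191) ((492.87689208984375, 200.57427978515625), (10.184289932250977, 59.96177673339844), 81.87996673583984)
```

View pics/c9.png

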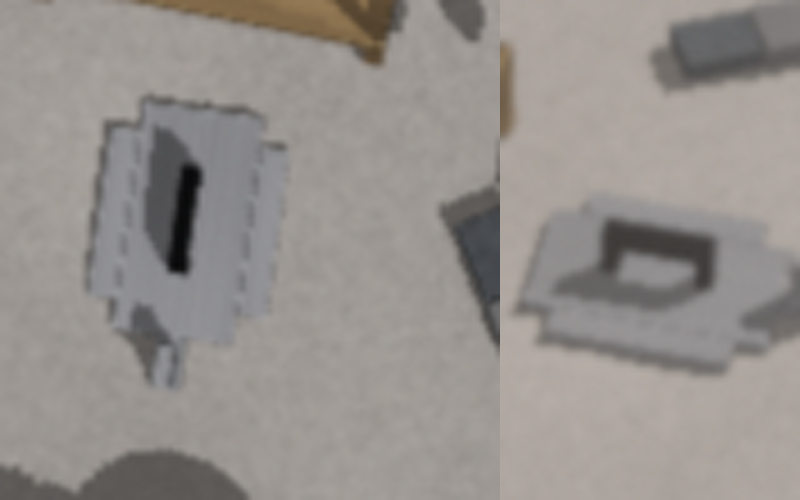

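```bash
python3 - <<'E'
from h import *
B=np.array([493.2,200.]);y=3.01
bot.grip(0.4)
bot.move_ptp(R(B,75),o(y))
print(bot.movel(R(B,17),o(y),120,threshold=8)); st()
bot.grip(0.0,70); s=st()
assert s["opening"]>0.06
bot.movel(R(B,40),None,80); st()
bot.movel(R(B,170),None,180)
bot.movel(R(BO,170),o(BY),230); bot.dwell(.2); st()
t=imaging.capture("top");sd=imaging.capture("side");cv2.imwrite("pics/top10.png",t);cv2.imwrite("pics/side10.png",sd)
e=cv2.resize(sd[130:250,250:370],(600,600),interpolation=2)
cv2.imwrite("pics/c10.png",e)
E
```

```text
False
t 17.33 [493.8 199.5 -14.1] [3.141 0.    3.009] F [ 0.3 -0.2 -0.4] M [-0.06 -0.03  0.03] op 0.402 q6 0.38
t 17.67 [494.2 200.  -13.4] [3.141e+00 2.000e-03 3.010e+00] F [-1.6 -1.1  5.3] M [-0.31  0.17  0.  ] op 0.110 q6 0.38
t 18.11 [493.3 200.1   8.6] [3.141 0.    3.01 ] F [-0.4  0.4 -4.1] M [ 0.03 -0.01 -0.03] op 0.115 q6 0.38
t 21.07 [ 578.7 -187.9  138.6] [ 3.142 -0.     1.476] F [ 0.6  0.  -3.8] M [0.02 0.04 0.01] op 0.111 q6 1.23
```

View pics/c10.png

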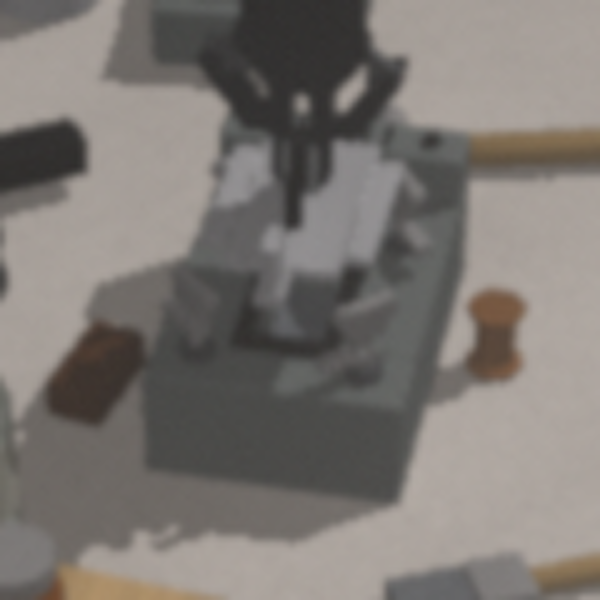

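```bash
python3 - <<'E'
from h import *
bot.movel(R(BO,110),None,120); st()
print(bot.movel(R(BO,99),None,22,threshold=3.5)); st()
bot.dwell(.15); st()
bot.grip(0.3); st()
bot.movel(R(BO,180),None,220)
bot.move_ptp(R((480,60),180),o(1.0)); bot.dwell(.1); st()
t=imaging.capture("top");sd=imaging.capture("side");cv2.imwrite("pics/top11.png",t);cv2.imwrite("pics/side11.png",sd)
a=cv2.resize(t[170:265,370:500],(547,400),interpolation=2);b=cv2.resize(sd[150:240,270:327+23],(356,400),interpolation=2)
e=np.hstack([a,b]);e=cv2.resize(e,(800,int(400*800/e.shape[1])));cv2.imwrite("pics/c11.png",np.clip(e*1.3,0,255).astype(np.uint8))
m=np.zeros(t.shape[:2],np.uint8);m[195:245,400:465]=(t.max(2)<40)[195:245,400:465]
cs,_=cv2.findContours(m,cv2.RETR_EXTERNAL,cv2.CHAIN_APPROX_NONE)
for k in cs:
    if cv2.contourArea(k)>15: print(cv2.contourArea(k), cv2.minAreaRect(cast("top",k[:,0,:],127)[:,:2].astype(np.float32)))
E
```

```text
t 21.82 [ 579.1 -188.8   78.9] [3.141 0.    1.475] F [ 0.2  0.4 -3.9] M [-0.05 -0.03  0.02] op 0.113 q6 1.23
True
t 22.26 [ 579.4 -188.9   69.8] [3.140e+00 1.000e-03 1.475e+00] F [0.6 0.3 5.2] M [-0.04 -0.08  0.02] op 0.113 q6 1.23
t 22.41 [ 579.4 -188.9   69.7] [3.14  0.    1.475] F [ 1.4 -0.8  5.6] M [-0.1  -0.35  0.03] op 0.113 q6 1.23
t 22.71 [ 577.2 -187.9   67.8] [-3.138e+00 -1.000e-03  1.475e+00] F [0.3 0.4 0. ] M [-0.05  0.04  0.  ] op 0.304 q6 1.23
t 24.37 [480.7  59.1 148.2] [3.141 0.    0.999] F [ 0.2  0.4 -0.3] M [-0.08 -0.    0.07] op 0.299 q6 2.11
89.5 ((577.3634643554688, -182.92491149902344), (65.67871856689453, 13.42948055267334), 84.81582641601562)
```

View pics/c11.png

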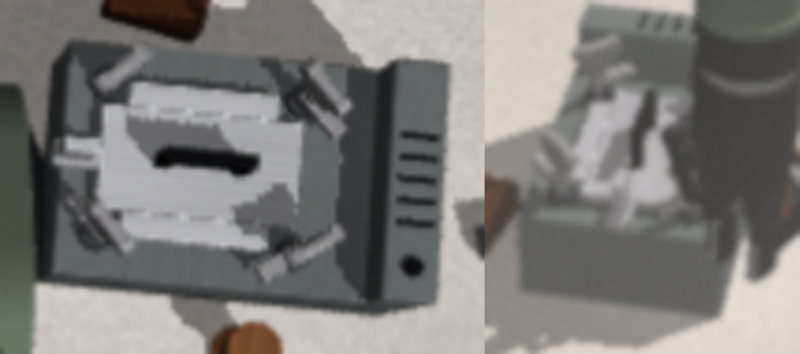

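```bash
cat >> h.py <<'E'
SC={"a":((69,54),-135,np.pi),"c":((-69,-54),45,0),"b":((-69,54),-45,0),"d":((69,-54),135,np.pi)}
def turn(n,t0,t1):
    (p,h,k)=SC[n];c=BO+rz(BY)@np.array(p);h=np.radians(h)+BY+k
    zz=lambda t:110-3*t
    bot.move_ptp(R(c,153),o(h+1.5-t0)); bot.grip(0.4)
    hit=bot.movel(R(c,zz(t0)),None,130,threshold=12)
    bot.grip(0.0,50); s=st()
    if hit or s["opening"]<0.06: print(n,"PROBLEM",hit); return False
    bot.move_ptp(R(c,zz(t1)),o(h+1.5-t1)); bot.dwell(.1); st()
    bot.grip(0.4); bot.movel(R(c,153),None,200); return True
E
python3 - <<'E'
from h import *
turn("a",0.05,0.77); st()
E
```

```text
t 28.09 [ 532.9 -116.3   79.4] [-3.138  0.    -2.573] F [ 1.8 -5.7 -0.2] M [-1.   -0.32  0.08] op 0.103 q6 -0.92
t 28.92 [ 533.2 -117.3   77.3] [-3.137  0.004  2.989] F [ 2.4 -7.8 -1.2] M [-1.52 -0.46 -0.06] op 0.105 q6 -0.20
t 29.66 [ 532.3 -114.8  122.4] [-3.141e+00  2.000e-03  2.991e+00] F [-0.7 -0.3  0.2] M [-0.01  0.05  0.  ] op 0.400 q6 -0.20
```

```bash
sed -i 's/BO=np.array(\[578.7,-188.6\])/BO=np.array([579.7,-191.1])/; s/None,130,threshold=12/None,200,threshold=15/; s/o(h+1.5-t0)); bot.grip(0.4)/o(h+1.5-t0))/' h.py
python3 - <<'E'
from h import *
for n in "cbd":
    if not turn(n,0.1,0.77): break
st()
im=imaging.capture("side");t=imaging.capture("top");cv2.imwrite("pics/top12.png",t);cv2.imwrite("pics/side12.png",im)
E
```

```text
t 31.17 [ 627.8 -264.3   79.8] [-3.141e+00  2.000e-03 -2.622e+00] F [-0.8  3.6  6.4] M [0.88 0.1  0.07] op 0.112 q6 -1.03
t 31.95 [ 627.8 -264.9   77.8] [3.141e+00 2.000e-03 2.990e+00] F [0.4 4.  5.9] M [ 0.78  0.2  -0.09] op 0.105 q6 -0.36
t 34.20 [ 519.9 -255.5   79.5] [3.141e+00 2.000e-03 2.090e+00] F [-1.  -1.9  3.9] M [-0.27  0.37  0.08] op 0.104 q6 0.47
t 34.98 [ 519.4 -255.7   77.4] [3.141e+00 2.000e-03 1.419e+00] F [-2.4 -1.1  6.3] M [-0.35  0.64 -0.1 ] op 0.102 q6 1.14
t 37.16 [ 640.3 -128.5   79.5] [-3.141e+00  2.000e-03  2.089e+00] F [-3.4 -2.8  3.9] M [-0.46  0.5   0.02] op 0.107 q6 0.74
t 37.94 [ 639.2 -128.7   77.4] [-3.141e+00  3.000e-03  1.418e+00] F [-6.  -2.7  6.4] M [-0.7   1.21 -0.02] op 0.108 q6 1.41
t 38.68 [ 641.1 -127.7  122.6] [3.139 0.    1.42 ] F [ 0.1 -0.2 -0.1] M [-0.   -0.01 -0.03] op 0.402 q6 1.41
```

```bash
python3 - <<'E'
from h import *
for n in "acbd":
    if not turn(n,0.77,1.54): break
p=R((470,-10),200)
bot.move_ptp(p,o(1.5)); st()
im=imaging.capture("side");t=imaging.capture("top");cv2.imwrite("pics/top13.png",t);cv2.imwrite("pics/side13.png",im)
a=cv2.resize(t[170:265,370:500],(547,400),interpolation=2);b=cv2.resize(im[150:240,270:350],(356,400),interpolation=2)
e=np.hstack([a,b]);e=cv2.resize(e,(800,int(400*800/e.shape[1])));cv2.imwrite("pics/c13.png",np.clip(e*1.3,0,255).astype(np.uint8))
E
```

```text
t 40.92 [ 533.7 -117.7   77.6] [-3.141e+00  3.000e-03  2.990e+00] F [-0.6  0.3  3.8] M [0.   0.01 0.08] op 0.111 q6 -0.20
t 41.79 [ 533.1 -118.7   75.7] [-3.14   0.004  2.225] F [-4.  -2.6 10.5] M [-0.67  0.73  1.77] op 0.106 q6 0.56
t 44.14 [ 628.  -264.9   78.1] [-3.142e+00  3.000e-03  2.991e+00] F [0.2 2.4 5.7] M [ 0.55  0.14 -0.  ] op 0.107 q6 -0.36
t 45.01 [ 627.7 -265.6   76.3] [3.141e+00 3.000e-03 2.225e+00] F [-2.2  1.   8.8] M [0.18 0.67 1.71] op 0.106 q6 0.41
t 47.20 [ 519.6 -255.1   77.5] [3.141e+00 1.000e-03 1.420e+00] F [-3.7  0.3  4.8] M [ 0.08  0.65 -0.01] op 0.108 q6 1.14
t 48.07 [ 519.3 -255.2   75.7] [3.14e+00 1.00e-03 6.55e-01] F [-6.2 -0.2 10.7] M [0.05 1.22 1.71] op 0.109 q6 1.90
t 50.27 [ 639.4 -128.4   77.9] [-3.141e+00  2.000e-03  1.419e+00] F [-5.  -1.4  6.3] M [-0.18  1.13  0.01] op 0.108 q6 1.41
t 51.13 [ 638.7 -128.1   76.1] [3.141e+00 3.000e-03 6.540e-01] F [-8.3 -0.3  9.6] M [-0.26  1.92  1.74] op 0.110 q6 2.18
t 52.75 [470.7 -10.3 168.2] [3.141 0.    1.499] F [-0.3 -0.3 -0.2] M [ 0.01 -0.03  0.05] op 0.400 q6 1.46
```

```bash
python3 - <<'E'
from h import *
a=cv2.imread("pics/side0.png");b=cv2.imread("pics/side13.png");ta=cv2.imread("pics/top0.png");tb=cv2.imread("pics/top13.png")
for n,A,B,(x0,y0,x1,y1) in (("spool",ta,tb,(426,254,448,272)),("block",ta,tb,(395,157,430,180)),("bottle",ta,tb,(350,125,378,163)),("jar+tin",ta,tb,(250,142,322,178)),("brush",ta,tb,(333,240,370,306)),("hammer",ta,tb,(495,222,538,308)),("cup",ta,tb,(156,246,188,274)),("spool side",a,b,(340,185,358,208)),("block side",a,b,(257,192,282,216))):
    tpl=A[y0+2:y1-2,x0+2:x1-2];r=cv2.matchTemplate(B[y0-6:y1+6,x0-6:x1+6],tpl,cv2.TM_CCOEFF_NORMED);_,v,_,l=cv2.minMaxLoc(r);print(n,round(v,2),l[0]-8,l[1]-8)
m=np.zeros(tb.shape[:2],np.uint8);m[195:245,400:465]=(tb.max(2)<40)[195:245,400:465]
for k in cv2.findContours(m,0,1)[0]:
    if cv2.contourArea(k)>15: print("bar",cv2.minAreaRect(cast("top",k[:,0,:],125)[:,:2].astype(np.float32)))
E
```

```text
spool 0.79 1 0
block 0.99 0 0
bottle 0.98 0 0
jar+tin 0.55 0 0
brush 0.31 8 -1
hammer 1.0 0 0
cup 0.6 -2 -4
spool side 0.84 0 0
block side 1.0 0 0
bar ((567.3416748046875, -178.05319213867188), (120.14281463623047, 72.44164276123047), 24.980323791503906)
```

```bash
python3 -c "
from h import *
st(); print(bot.sign_off())"
```

```text
t 52.85 [471.1 -10.7 168.1] [3.141 0.    1.498] F [-0.1 -0.5  0.2] M [-0.01  0.03 -0.01] op 0.407 q6 1.46
the job is handed in; nothing more can be done
None
```

I handed the job in at 52.9 s with the cover on the port and all four wing screws home. I had used up the picture limit, so I never viewed the final state.

**What I did**
- I drew the cover out 165 mm by its lug and let go of it in front of the riser.
- I carried it level by its bar and lowered it onto the gasket, tongue away from the hump. The descent stopped at about 5 N, with the underside at about 84 mm.
- I turned the screws in the order a, c, b, d to about 0.77 rad, then a, c, b, d again to the stop.

**Problem on the way:** the real fingertips sit about 31 mm higher than the reported TCP. My first grasp closed on nothing above the lug, and the cover did not move. I found the offset by touching the table and corrected every later height for it.

**Last checks**
- **Screws:** each gave about 1.7 N m at the end of its second turn, which fits being against the stop. Every grip held a wing.
- **Cover:** the picture taken after laying it down showed the tongue the right way round and the screws in the notches. My final numeric check of the bar's position failed because the mask picked up something else, so I have no measured final position.
- **Bystanders unmoved:** the edge block, bottle and hammer matched their starting places. The spool matched within 1 pixel in the top view and exactly in the side view.
- **Bystanders not confirmed:** the jar with the tin, the cup and the brush matched poorly. I put this down to shadows and the arm blocking the view. As far as I know the arm never touched them.

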